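# Set a converter box to the scribed line in a drilling fixture and clamp it

## Robot

A 6-joint arm with a two-finger parallel gripper is mounted at the origin on a cart in front of the work surface, level with it; the furniture and walls round the work are solid. World frame = base frame: x ahead of the robot, y to its left, z up, the work surface at z = 0. Lengths are in m, angles in rad, forces in N, time in s.
With the tool pointing down it reaches from about 0.375 to 0.9 m from the base axis. Payload 3.1 kg.
Tool frame: the origin (TCP) lies midway between the tips of the shut fingers; the grasp point (between the pads) lies 19 mm behind it; z points along the fingers, y is the line along which they close (so a half turn about z gives the same grasp; the last joint's range is limited). The gripper opens to 85 mm and grips with 20 to 120 N. Pads are 22 mm wide; open, the fingers measure 114 mm over their backs; the gripper's body (76 mm by 85 mm) begins 54 mm behind the grasp point. The pads swing forward as they close: fully open they stand 13 mm farther back than shut.
Start: joints at [1.073, 0.527, 1.433, -0, 1.181, -0.178], TCP at [0.196, 0.593, 0.231] pointing down, gripper open.
Joint ranges: [-3.08, 3.08], [-0.75, 2.2], [0.22, 2.44], [-1.43, 4.57], [0, 2.65], [-2.85, 2.85]. Speed limits (rad/s): [2.79, 2.79, 3.14, 3.14, 3.14, 3.14].

## Interface

Orientations are given as a unit quaternion [x, y, z, w].
In Python, from station import manip gives the robot as it stands.
- The arm moves only by the tool move_arm, never from a script. Its argument "increments" is a list that holds one entry, the list of rows, each a list of 5 numbers: the gripper's target within -1 to 1 (shut at 1, half-way at 0, fully open at -1), then the shift along the world's x, y, z in m, then the turn about the world's z in degrees. In form: [[[fingers, dx, dy, dz, twist], ...]]. A call has 1 to 8 rows; each row shifts and turns the commanded pose from where the row before left it; what a row does not reach is not made up. A row lasts 1/10 s, in which the tool goes at most 50 mm and 8.59 degrees, less where a joint would pass 70% of its speed; a pose out of reach is approached as far as the arm can. A call with a gripper value outside its range is refused whole. The fingers move at their own pace and stop on an object; "newtons" is the grip in N (left out, the last holds). Time passes only in rows, so rows that do not move let the fingers close. It gives the time, the measured TCP pose, the force, the opening and the grip force at its end, in the units of the state.
- manip.sense(): the state, without advancing time (a new reading comes with each control period).
- manip.snapshot(name): name is "scene" or "top" or "wrist"; returns a dict with "img" (400x640x3 uint8, red, green, blue), "fx", "fy", "cx", "cy" (pixels), "world_to_cam" (4x4, takes a point from world to camera coordinates); the wrist camera has in their place "tool_from_camera" (4x4, takes a point from camera to tool coordinates, whose origin is the TCP and whose axes are the flange's). Camera axes: x right, y down, z forward; pixel columns grow to the right and rows downward; lengths in m; the calibration is good to about 2 mm. A picture is of the moment at which its call begins: read the wrist's pose just before it. There is no depth.
- manip.sign_off(): hands the job in; it is judged then, once.
Trained networks look in the newest picture that a camera, given by its name, has taken for a name from the list of things; names that differ only in an ending like _2 or _b are one class to them, and where a whole thing is asked for, a point or a joint stands for the part that bears it (a point fixed in the world has none). Each returns a list of dicts, best first, with "confidence" (0 to 1); they miss things now and then, are a little off and sometimes report something else, mostly with a low value. They report only what shows in the picture. A call takes as long as a camera call.
- manip.spot_in(label, camera): "xyz" ([x, y, z] in m, in world coordinates, good to about 4 mm: the middle of the surface that is visible of it).
- manip.mark_of(label, camera): "xyz" ([x, y, z] in m, in world coordinates, good to about 4 mm: a listed point, or the origin of a listed thing).
The state is a dict: "t": time; "q": joint angles; "qd": joint speeds; "tau": joint torques, N m; "tcp_pos": TCP position; "tool_rot": TCP orientation; "force": force on the tool from outside, world axes, zero at the start; "ft_torque": the same for the moment, N m; "finger_gap": opening from 0.0 (shut) to 1.0 (fully open); "gripper_force": force on a finger pad.
Only numpy, scipy, OpenCV 4.12 (cv2) and the standard library are available. Lean on these libraries where they do the work, as an engineer would, in place of code of your own. Each camera call takes 0.05 s, during which the arm holds its last target. There are 200 camera calls.

## Task

Set the black converter box up for drilling in the fixture: slide it flush against the fence, push it along the fence away from you until its far end stands exactly on the scribed line, then lower the red-ball hold-down arm until its rubber foot grips the box, and let go. There is no stop at the line, and the thin case wants a light hand: about 10 N of grip from the foot, and no shove, squeeze or fence pressure over 20 N. Leave the things lying round the fixture alone.

Things in the scene. Friction and masses are not known exactly. Their poses are not given: they have to be found in the camera images.
- drill_fixture: Drilling fixture fixed to the bench: aluminium base plate 260 x 175 x 12 mm. Origin on the bench under the plate; x runs along the fence (away from the robot, give or take its yaw), y to the left towards the fence, z up. The plate spans x -130 to 130, y -85 to 90 mm; its top is at z = 12 mm.
- fence: Dark steel fence on the left of the plate, 260 mm long, 12 mm thick, its top 22 mm above the plate. Origin on the plate, in the working face (the face that looks to -y) at mid length: 50 mm to +y and 12 mm above the fixture's origin. Axes as the fixture's.
- scribed_line (a point): Middle of the thin (1 mm) scribed line, black on the plate and white where it runs up and over the fence, square to the fence, on top of the plate at x = 70 mm of the fixture. Axes as the fixture's (x = the way the box is pushed). Nothing stops the box there; it can slide on past the line and under the clamp's shaft.
- converter_box: Loose black plastic converter box, 95 (along its x) x 68 (y) x 27 mm high, 0.3 to 0.65 kg, lying on the plate with its long side roughly along the fence. Origin: centre of its underside, x towards the scribed line. Sliding it takes about 1.5 to 7 N. Its thin case stands up to 20 N.
- box_front (a point): Middle of the lower edge of the box's far end (47.5 mm along +x of the box's origin): the edge that must stand on the line.
- clamp_bracket: Blue bracket of the hold-down, 67 mm high, behind the fence, beyond the line. Origin on the plate at fixture x 110, y 78 mm. It carries shaft, arm, and 70 mm from the shaft a screw spindle with a rubber foot (a stiff spring, 8 N per mm, 5 mm of give). The spindle stands where the last job left it, anywhere in 14 mm. Once let go, the pivot holds up to about 13 N at the foot.
- clamp_shaft (a point): Where the shaft (the arm's hinge axis, parallel to the fixture's y) meets the middle of the arm: fixture x 110, y 25, z 67 mm. Fixed; axes turn with the arm.
- clamp_ball (a point): Centre of the red ball (26 mm diameter) at the free end of the steel arm, 130 mm from the shaft; the arm's bar is 12 mm wide and runs from the ball towards the shaft. The ball can be pinched from the two sides along the fixture's y while it swings.
- clamp (a joint): Angle of the hold-down arm, rad: 0 = level, pointing back towards the robot, growing as it is raised; starts at 1.05 to 1.35. Friction pivot: it stays where it is left. Moving it through the air takes about 7 N at the ball, square to the arm; each 1 N at the foot adds about 0.54 N there. The foot meets the box top somewhere between about 0.21 and 0.0 rad: feel for it.
- flux_tub: Bystander: small round white tub with a blue lid, 45 mm wide, 23 mm high. Origin: centre of its underside.
- screw_cup: Bystander: shallow clear cup of screws, 58 mm wide, 30 mm high. Origin: centre of its underside.
- blue_adapter: Bystander: blue plug adapter, 58 x 34 x 16 mm. Origin: centre of its underside.

How it is judged:
By the outcome, as a careful person would: the job done as asked, in the order asked, and still so for the second after the job is handed in, with the robot touching nothing.
It also fails if it takes over 72 s, if anything falls off the work surface, if the arm or the gripper's body presses on something with over 40 N, if the wrist force passes 120 N, or if a joint passes its speed limit or range.

## Working session

There is one attempt and no reset: what is moved stays moved. The work goes in short steps, Python scripts to look and compute and a tool call to move; the robot and the scene stay as the last step left them, time stands still between calls to the robot, and variables do not carry over. Pictures are saved under pics/ and viewed, at most 10 in all, crops included, and the job is handed in when it is done.

Besides the shell and the picture viewer there is one more tool, called after "Call:" in YAML: its name, and indented under it one key for each argument. move_arm: Moves the arm, as the interface text tells. Its arguments: {"type":"object","properties":{"increments":{"type":"array","items":{"type":"array","items":{"type":"array","items":{"type":"number"}}}},"newtons":{"type":"number"}},"required":["increments"]}

```bash
mkdir -p pics
python3 - <<'E'
from station import manip
import cv2,numpy as np
s=manip.sense();print(s['t'],s['tcp_pos'],s['tool_rot'],s['force'])
for c in("scene","top"):
    d=manip.snapshot(c);cv2.imwrite(f"pics/{c}0.png",d['img'][:,:,::-1])
    print(c,d['fx'],d['cx'],d['cy'],np.round(d['world_to_cam'],4).tolist())
    for n in("drill_fixture","fence","scribed_line","converter_box","box_front","clamp_bracket","clamp_shaft","clamp_ball","flux_tub","screw_cup","blue_adapter"):
        r=manip.mark_of(n,c)
        print(n,[(np.round(k['xyz'],4).tolist(),round(k['confidence'],2)) for k in r[:2]])
E
```

```text
0.0 [0.19611148 0.59266238 0.23031345] [ 1.59228342e-01  9.87241156e-01 -1.04866530e-03 -3.67530282e-04] [-0.18909935 -0.73105137 -0.27093778]
scene 421.3598170978914 314.2133623170392 203.4278714274892 [[0.7073, -0.7069, 0.0094, -0.6082], [-0.4958, -0.5055, -0.7061, 0.1746], [0.5039, 0.4948, -0.708, 0.7677], [0.0, 0.0, 0.0, 1.0]]
drill_fixture [([0.4948, -0.3053, -0.0023], 0.96)]
fence [([0.6217, -0.0977, -0.0036], 0.23)]
scribed_line [([0.5662, -0.2993, 0.0102], 0.61)]
converter_box [([0.4703, -0.3149, 0.0112], 0.76)]
box_front [([0.5168, -0.3065, 0.0078], 0.57)]
clamp_bracket [([0.6058, -0.2224, 0.0087], 0.92), ([0.4967, -0.3052, -0.0013], 0.5)]
clamp_shaft [([0.6092, -0.2732, 0.0678], 0.9)]
clamp_ball [([0.5498, -0.2814, 0.1809], 0.63), ([0.6203, -0.0993, -0.0011], 0.44)]
flux_tub []
screw_cup [([0.6973, -0.2955, 0.0012], 0.83)]
blue_adapter [([0.6227, -0.1002, -0.0027], 0.63)]
top 499.2005263081153 322.6039832495852 195.85527052698046 [[0.0201, -0.9997, 0.0161, -0.3163], [-0.9948, -0.0216, -0.0991, 0.5474], [0.0994, -0.0141, -0.9949, 0.9953], [0.0, 0.0, 0.0, 1.0]]
drill_fixture [([0.5032, -0.3081, -0.002], 0.88)]
fence [([0.4925, -0.256, 0.0113], 0.74)]
scribed_line [([0.5675, -0.3022, 0.0134], 0.97)]
converter_box [([0.473, -0.3191, 0.0122], 0.78)]
box_front [([0.52, -0.3076, 0.0138], 0.75)]
clamp_bracket [([0.6057, -0.2213, 0.0129], 0.74)]
clamp_shaft [([0.6083, -0.2744, 0.0669], 0.92), ([0.5491, -0.2757, 0.1821], 0.63)]
clamp_ball [([0.5513, -0.2764, 0.1827], 0.78)]
flux_tub [([0.5349, -0.4763, 0.0008], 0.68)]
screw_cup [([0.7021, -0.301, -0.004], 0.58)]
blue_adapter [([0.617, -0.0991, 0.0031], 0.85)]
```

View pics/top0.png

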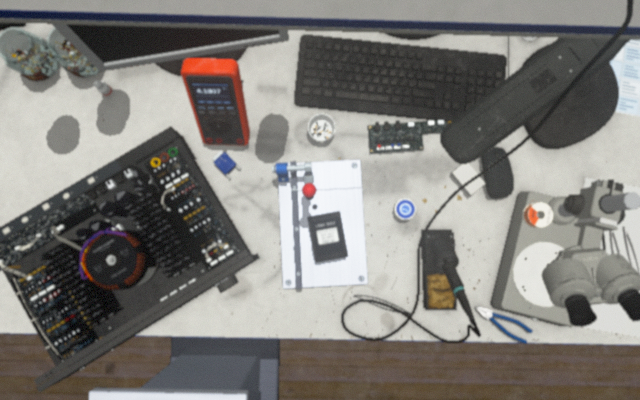

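View pics/scene0.png

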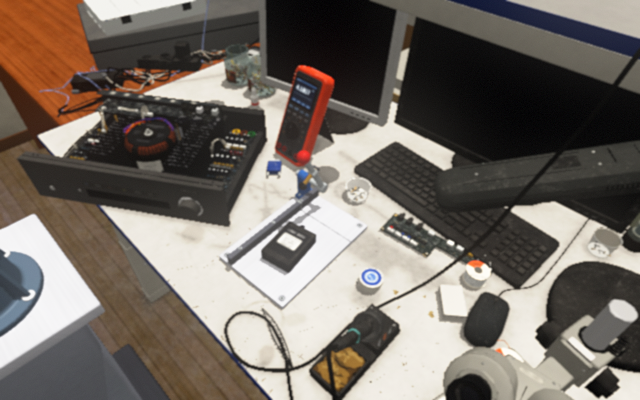

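Top view: the plate is at about (325,225) with the fence on its left and the line at row ~188. The black box at (326,237) is yawed slightly and off the fence. The red ball is at (309,190), the tub at (404,209), the cup at (320,130) and the adapter at (225,162). The scene view agrees, with the box at (288,247). Next I'll move over to the fixture.

Call:
move_arm:
  increments:
    - [[0,0.03,-0.038,0.01,-8.5],[0,0.03,-0.038,0.01,-8.5],[0,0.03,-0.038,0.01,-8.5],[0,0.03,-0.038,0.01,-8.5],[0,0.03,-0.038,0.01,-8.5],[0,0.03,-0.038,0.01,-8.5],[0,0.03,-0.038,0.01,-8.5],[0,0.03,-0.038,0.01,-8.5]]

```text
t: 2.0
tcp_pos: [0.4374, 0.2876, 0.312]
tool_rot: [0.686, 0.727, 0.0, 0.0]
force: [0.8, 1.3, -0.4]
finger_gap: 0.502
gripper_force: 0.0
```

Call:
move_arm:
  increments:
    - [[0,0,-0.045,0,0],[0,0,-0.045,0,0],[0,0,-0.045,0,0],[0,0,-0.045,0,0],[0,0,-0.045,0,0],[0,0,-0.045,0,0],[0,0,-0.045,0,0],[0,0,-0.045,0,0]]

```text
t: 2.8
tcp_pos: [0.4362, -0.0725, 0.3117]
tool_rot: [0.684, 0.729, 0.0, 0.0]
force: [0.4, 1.1, 0.8]
finger_gap: 0.502
gripper_force: 0.0
```

Call:
move_arm:
  increments:
    - [[0,0,-0.045,0,0],[0,0,-0.045,0,0],[0,0,-0.045,0,0],[0,0,-0.045,0,0],[0,0,-0.045,0,0],[0,0,-0.045,0,0],[0,0,-0.045,0,0],[0,0,0,0,0]]

```text
t: 3.6
tcp_pos: [0.4362, -0.3919, 0.311]
tool_rot: [0.686, 0.728, -0.001, 0.002]
force: [-0.9, 0.6, -0.0]
finger_gap: 0.5
gripper_force: 0.0
```

```bash
cat > h.py <<'E'
from station import manip
import cv2,numpy as np
from scipy.spatial.transform import Rotation as R
def cam(name,save=None):
    s=manip.sense();d=manip.snapshot(name)
    if name=="wrist":
        T=np.eye(4);T[:3,:3]=R.from_quat(s['tool_rot']).as_matrix();T[:3,3]=s['tcp_pos']
        d['c2w']=T@d['tool_from_camera']
    else: d['c2w']=np.linalg.inv(d['world_to_cam'])
    if save: cv2.imwrite(f"pics/{save}.png",d['img'][:,:,::-1])
    return d
def px(d,p):
    c=np.linalg.inv(d['c2w'])@np.r_[p,1]
    return np.array([d['fx']*c[0]/c[2]+d['cx'],d['fy']*c[1]/c[2]+d['cy']])
def ground(d,u,v,z):
    r=d['c2w'][:3,:3]@[(u-d['cx'])/d['fx'],(v-d['cy'])/d['fy'],1];o=d['c2w'][:3,3]
    return o+r*(z-o[2])/r[2]
def marks(c,names):
    for n in names:
        for k in manip.mark_of(n,c)[:1]: print(n,np.round(k['xyz'],4).tolist(),round(k['confidence'],2))
E
python3 - <<'E'
from h import *
d=cam("wrist","w1")
print(np.round(d['tool_from_camera'],3).tolist(),d['fx'],np.round(d['c2w'],3).tolist())
marks("wrist",("drill_fixture","fence","scribed_line","converter_box","box_front","clamp_bracket","clamp_shaft","clamp_ball"))
E
```

```text
[[0.0, -0.962, -0.274, 0.071], [1.0, -0.0, 0.001, 0.001], [-0.001, -0.274, 0.962, -0.142], [0.0, 0.0, 0.0, 1.0]] 306.5312106871747 [[0.998, 0.056, 0.018, 0.433], [0.059, -0.959, -0.277, -0.321], [0.002, 0.278, -0.961, 0.452], [0.0, 0.0, 0.0, 1.0]]
fence [0.496, -0.2584, 0.01] 0.76
scribed_line [0.5709, -0.3053, 0.01] 0.75
converter_box [0.4729, -0.3177, 0.0167] 0.68
box_front [0.518, -0.3088, 0.0138] 0.73
clamp_bracket [0.5998, -0.219, 0.0102] 0.79
clamp_shaft [0.6049, -0.2751, 0.0649] 0.81
clamp_ball [0.5477, -0.2804, 0.1877] 0.96
```

View pics/w1.png

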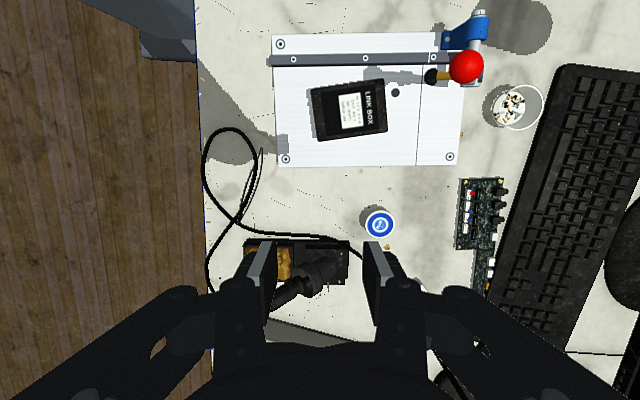

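The plate corners are at about (272,34), (278,167) and (460,166). The scribed line runs from (417,75) to (415,165), and the box corners are at about (310,85), (383,78), (387,133), (317,141). The red ball is at (466,67).

Run:
```python
from h import *
d=cam("wrist")
g=cv2.cvtColor(d['img'],cv2.COLOR_RGB2GRAY)
def refine(pts):
    p=np.array(pts,np.float32).reshape(-1,1,2)
    return cv2.cornerSubPix(g,p,(4,4),(-1,-1),(3,40,.01)).reshape(-1,2)
pl=refine([(272,34),(278,167),(460,166)]);print(pl)
W=[ground(d,u,v,.012) for u,v in pl];print(np.round(W,4).tolist())
e=W[2]-W[1];print('len',np.hypot(*e[:2]),'yaw',np.degrees(np.arctan2(e[1],e[0])));e=W[0]-W[1];print(np.hypot(*e[:2]),np.degrees(np.arctan2(e[1],e[0]))-90)
for v in(100,120,140,150,160):
    r=g[v,400:432].astype(int);print(v,400+r.argmin(),r.min(),np.round(ground(d,400+r.argmin(),v,.012),4))
m=(g<75).astype(np.uint8);m[:72]=0;m[150:]=0;m[:,:300]=0;m[:,392:]=0
c=max(cv2.findContours(m,0,1)[0],key=cv2.contourArea)
b=cv2.boxPoints(cv2.minAreaRect(c));print(b,np.round([ground(d,u,v,.039) for u,v in b],4).tolist())
```

```text
[[273.96017  36.58964]
 [277.543   165.26836]
 [460.      166.     ]]
[[0.3678, -0.221, 0.012], [0.3771, -0.3888, 0.012], [0.6411, -0.3725, 0.012]]
len 0.2644856982760724 yaw 3.527669830298628
0.16797582139845607 3.1996188603659306
100 420 160 [ 0.5691 -0.2861  0.012 ]
120 418 169 [ 0.5704 -0.3125  0.012 ]
140 417 210 [ 0.5732 -0.3398  0.012 ]
150 416 151 [ 0.5739 -0.3538  0.012 ]
160 415 127 [ 0.5747 -0.3681  0.012 ]
[[309.3489   95.22516]
 [382.6227   85.23328]
 [389.8093  137.9351 ]
 [316.5355  147.92699]] [[0.4186, -0.2914, 0.039], [0.5107, -0.2733, 0.039], [0.5282, -0.3379, 0.039], [0.432, -0.3574, 0.039]]
```

Call:
move_arm:
  increments:
    - [[0,0.012,-0.002,-0.045,0],[0,0.012,-0.002,-0.045,0],[0,0.012,-0.002,-0.045,0],[0,0,0,-0.045,0],[0,0,0,-0.045,0],[0,0,0,-0.045,0],[0,0,0,-0.012,0],[0,0,0,-0.011,0]]

```text
t: 4.9
tcp_pos: [0.4726, -0.3914, 0.0176]
tool_rot: [0.684, 0.73, 0.0, -0.0]
force: [0.3, -0.8, 0.1]
finger_gap: 0.499
gripper_force: 0.0
```

Call:
move_arm:
  increments:
    - [[0,0,0.004,0,0],[0,0,0.004,0,0],[0,0,0.004,0,0],[0,0,0.004,0,0],[0,0,0,0,0]]

```text
t: 5.4
tcp_pos: [0.4727, -0.3752, 0.0194]
tool_rot: [0.684, 0.73, -0.0, 0.0]
force: [-0.3, 0.3, -0.5]
finger_gap: 0.504
gripper_force: 0.0
```

Call:
move_arm:
  increments:
    - [[0,0,0.003,0,0],[0,0,0.003,0,0],[0,0,0.003,0,0],[0,0,0.003,0,0],[0,0,0.003,0,0],[0,0,0.003,0,0]]

```text
t: 6.0
tcp_pos: [0.4725, -0.358, 0.0183]
tool_rot: [0.684, 0.729, -0.0, 0.0]
force: [-1.6, -2.3, -0.1]
finger_gap: 0.504
gripper_force: 1.1
```

Run:
```python
from h import *
d=cam("wrist","w2")
print(manip.sense()['force'])
```

```text
[-0.03193543 -1.37347951  0.95307316]
```

View pics/w2.png

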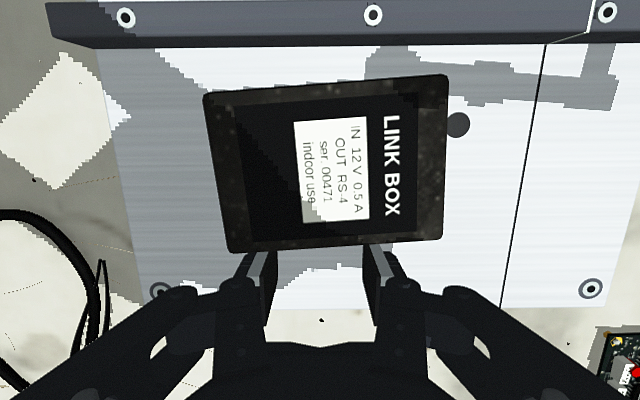

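The fingers touch the box's near side, at v≈245. The box's top edge runs from (203,93) to (447,74) and the fence foot is at v≈47, so the box is still clear of the fence. Pushing on.

Call:
move_arm:
  increments:
    - [[0,0,0.002,0,0],[0,0,0.002,0,0],[0,0,0.002,0,0],[0,0,0.002,0,0],[0,0,0.002,0,0],[0,0,0.002,0,0]]

```text
t: 6.65
tcp_pos: [0.4727, -0.3457, 0.0183]
tool_rot: [0.684, 0.729, 0.0, 0.0]
force: [0.1, -1.8, -0.4]
finger_gap: 0.499
gripper_force: 1.2
```

Call:
move_arm:
  increments:
    - [[0,0,0.002,0,0],[0,0,0.002,0,0],[0,0,0.0015,0,0],[0,0,0,0,0]]

```text
t: 7.05
tcp_pos: [0.4725, -0.3398, 0.0183]
tool_rot: [0.684, 0.729, 0.0, -0.0]
force: [0.8, -0.5, -0.5]
finger_gap: 0.499
gripper_force: 0.6
```

Run:
```python
from h import *
d=cam("wrist","w3")
print(manip.sense()['force'])
```

```text
[ 1.01455708 -1.11154186  0.05875606]
```

View pics/w3.png

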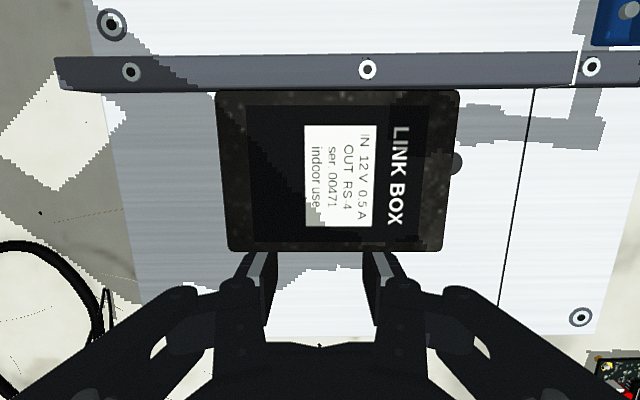

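The box is now square, with its top edge at v≈90 just short of the fence foot. Single-millimetre steps until the force rises.

Call:
move_arm:
  increments:
    - [[0,0,0.001,0,0],[0,0,0.001,0,0],[0,0,0,0,0]]

```text
t: 7.4
tcp_pos: [0.4728, -0.3391, 0.0184]
tool_rot: [0.684, 0.73, -0.0, 0.001]
force: [0.3, -4.8, -1.9]
finger_gap: 0.503
gripper_force: 2.3
```

Call:
move_arm:
  increments:
    - [[0,0,0.001,0,0],[0,0,0,0,0]]

```text
t: 7.6
tcp_pos: [0.4732, -0.339, 0.0186]
tool_rot: [0.684, 0.73, -0.001, 0.002]
force: [-0.6, -5.8, -2.3]
finger_gap: 0.5
gripper_force: 3.1
```

Call:
move_arm:
  increments:
    - [[0,0,0.0005,0,0],[0,0,0,0,0]]

```text
t: 7.8
tcp_pos: [0.4733, -0.339, 0.0186]
tool_rot: [0.684, 0.73, -0.001, 0.002]
force: [-0.9, -7.2, -2.2]
finger_gap: 0.497
gripper_force: 3.6
```

Call:
move_arm:
  increments:
    - [[0,0,0.001,0,0],[0,0,0,0,0],[0,0,-0.005,0,0],[0,0,-0.01,0,0],[0,0,-0.02,0.0,0],[0,-0.0,-0.01,0.04,0],[0,-0.02,0,0.04,-8.5],[0,-0.03,0,0.04,-8.5]]

```text
t: 8.6
tcp_pos: [0.4226, -0.3806, 0.1389]
tool_rot: [0.786, 0.618, 0.001, -0.001]
force: [0.1, -0.8, 0.4]
finger_gap: 0.499
gripper_force: 0.0
```

Run:
```python
from h import *
d=cam("wrist","w4")
g=cv2.cvtColor(d['img'],cv2.COLOR_RGB2GRAY)
marks("wrist",("drill_fixture","fence","scribed_line","converter_box","box_front"))
```

```text
fence [0.4934, -0.2579, 0.0069] 0.65
scribed_line [0.5694, -0.3061, 0.012] 0.63
converter_box [0.4804, -0.2939, 0.0158] 0.86
box_front [0.5223, -0.2907, 0.0124] 0.56
```

Call:
move_arm:
  increments:
    - [[0.3,-0.006,0.01,0,8.5],[0.3,-0.006,0.01,0,8.5],[0.3,-0.006,0.01,0,8.5],[0.3,-0.006,0.01,0,8.5],[0.3,-0.006,0.01,0,8.5],[0.3,-0.006,0.01,0,8.5],[0.3,0,0.01,0,8.5],[0.3,0,0.01,0,8.5]]

```text
t: 9.7
tcp_pos: [0.3863, -0.2992, 0.1366]
tool_rot: [0.3, 0.954, 0.001, -0.002]
force: [0.4, 0.1, -0.7]
finger_gap: 0.35
gripper_force: 0.0
```

Call:
move_arm:
  increments:
    - [[0.3,0,0.001,0,8.5],[0.3,0,0,-0.0,8.5],[0.3,0,0,-0.0,8.5],[0.3,0,0,-0.03,8.5],[0.3,0,0,-0.04,5],[0.3,0,0,-0.03,0],[0.3,0,0,-0.019,0]]

```text
t: 10.4
tcp_pos: [0.3856, -0.2977, 0.0156]
tool_rot: [-0.033, 0.999, 0.003, -0.002]
force: [0.1, -0.4, 0.2]
finger_gap: 0.348
gripper_force: 0.0
```

Run:
```python
from h import *
s=manip.sense();m=R.from_quat(s['tool_rot']).as_matrix();print(s['tcp_pos'],np.degrees(np.arctan2(m[1,1],m[0,1])),s['q'])
d=cam("wrist","w5")
```

```text
[ 0.38562784 -0.29766262  0.01558756] 93.75932742561322 [-8.87378178e-01  7.31775105e-01  1.92072851e+00  4.59917572e-04
  4.95445266e-01 -2.52420176e+00]
```

View pics/w5.png

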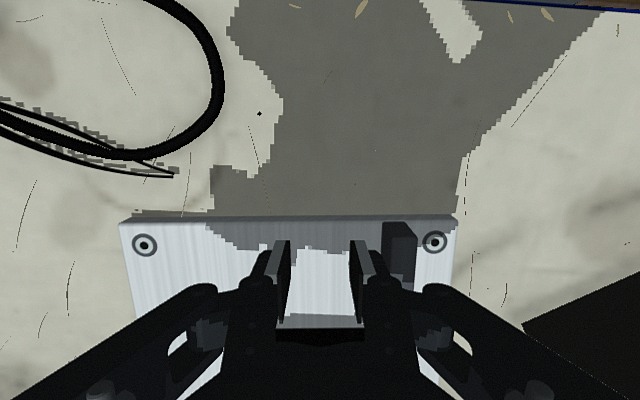

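The view looks back at the plate's near edge, with the box just ahead of the fingers at (320,328) and the fence's end at (400,250). Now pushing along the fence.

Call:
move_arm:
  increments:
    - [[0.3,0.005,0.0003,0.002,0],[0.3,0.005,0.0003,0,0],[0.3,0.005,0.0003,0,0],[0.3,0.005,0.0003,0,0],[0.3,0.003,0.0002,0,0],[0.3,0.003,0.0002,0,0],[0.3,0.003,0.0002,0,0],[0.3,0.003,0.0002,0,0]]

```text
t: 11.25
tcp_pos: [0.4184, -0.2976, 0.0214]
tool_rot: [-0.032, 0.999, 0.0, -0.0]
force: [-3.2, -0.7, 2.8]
finger_gap: 0.35
gripper_force: 2.1
```

Call:
move_arm:
  increments:
    - [[0.3,0.003,0.0002,0,0],[0.3,0.003,0.0002,0,0],[0.3,0.003,0.0002,0,0],[0.3,0.003,0.0002,0,0],[0.3,0.003,0.0002,0,0],[0.3,0.003,0.0002,0,0]]

```text
t: 11.85
tcp_pos: [0.435, -0.2963, 0.0214]
tool_rot: [-0.032, 0.999, 0.001, -0.002]
force: [-5.9, -2.3, 3.4]
finger_gap: 0.351
gripper_force: 2.7
```

```bash
cat > fr.py <<'E'
from h import *
# edge of box front and line in top view
def front():
    for c in("top","scene"):
        cam(c)
        marks(c,("scribed_line","box_front","converter_box"))
E
python3 - <<'E'
from fr import *
front()
d=cam("top","t2"); cv2.imwrite("pics/t2c.png",cv2.resize(d['img'][150:300,270:375,::-1],None,fx=5,fy=4 and 5,interpolation=cv2.INTER_CUBIC)[:600])
E
```

```text
scribed_line [0.5674, -0.3017, 0.0142] 0.57
box_front [0.5401, -0.2917, 0.0124] 0.96
converter_box [0.4909, -0.2905, 0.0114] 0.57
scribed_line [0.5703, -0.2993, 0.0114] 0.7
box_front [0.5402, -0.2892, 0.0102] 0.67
converter_box [0.4905, -0.2901, 0.0122] 0.98
```

View pics/t2c.png

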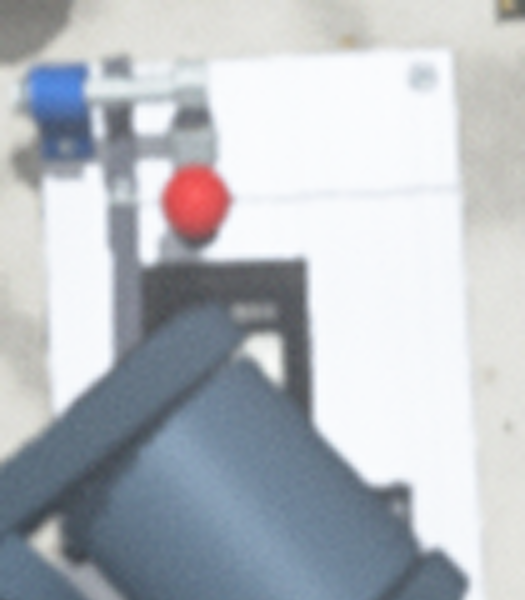

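The box lies along the fence with its front edge at crop row ~262, and the line is at row ~190, so about 28 mm remains. Pushing most of it.

Call:
move_arm:
  increments:
    - [[0.3,0.003,0.0002,0,0],[0.3,0.003,0.0002,0,0],[0.3,0.003,0.0002,0,0],[0.3,0.003,0.0002,0,0],[0.3,0.003,0.0002,0,0],[0.3,0.003,0.0002,0,0],[0.3,0.003,0.0002,0,0],[0.3,0,0,0,0]]

```text
t: 13.1
tcp_pos: [0.4584, -0.2951, 0.0212]
tool_rot: [-0.032, 0.999, -0.0, 0.001]
force: [-1.6, 0.5, 1.0]
finger_gap: 0.352
gripper_force: 0.7
```

Run:
```python
from fr import *
front()
d=cam("top","t3")
def S(p): # bilinear sample
    return cv2.remap(cv2.cvtColor(d['img'],cv2.COLOR_RGB2GRAY),np.float32([[p[0]]]),np.float32([[p[1]]]),1)[0,0]
c,s=np.cos(np.radians(3.5)),np.sin(np.radians(3.5))
def prof(y,z,lo,hi,o=(.4995,-.3065)):
    return [(x,int(S(px(d,[o[0]+x/1e3*c-y/1e3*s,o[1]+x/1e3*s+y/1e3*c,z])))) for x in range(lo,hi)]
for y in(-50,-35): print('line',y,[v for x,v in prof(y,.012,60,82)])
for y in(-10,0): print('front z39',y,[v for x,v in prof(y,.039,50,80)])
```

```text
scribed_line [0.5702, -0.3018, 0.0147] 0.59
box_front [0.562, -0.2886, 0.0118] 0.66
converter_box [0.5144, -0.2925, 0.0113] 0.86
scribed_line [0.5691, -0.301, 0.0101] 0.65
box_front [0.5642, -0.2883, 0.0102] 0.6
converter_box [0.5141, -0.2898, 0.0135] 0.72
line -50 [250, 250, 250, 250, 250, 249, 248, 247, 243, 241, 241, 241, 244, 247, 249, 250, 250, 250, 250, 250, 250, 251]
line -35 [249, 250, 250, 250, 250, 250, 250, 249, 247, 245, 243, 242, 244, 247, 249, 250, 251, 251, 251, 251, 251, 251]
front z39 -10 [89, 90, 91, 93, 93, 94, 96, 98, 99, 99, 99, 100, 104, 108, 131, 155, 187, 221, 235, 246, 250, 251, 251, 251, 251, 250, 251, 251, 251, 251]
front z39 0 [89, 86, 86, 87, 90, 94, 95, 95, 95, 95, 95, 96, 101, 111, 131, 157, 187, 215, 237, 245, 250, 251, 252, 252, 252, 251, 251, 252, 252, 252]
```

Call:
move_arm:
  increments:
    - [[0.3,0.001,0.0,0,0],[0.3,0.001,0.0001,0,0],[0.3,0.0005,0.0,0,0],[0.3,0,0,0,0],[0.3,0,0,0,0]]

```text
t: 14.05
tcp_pos: [0.4594, -0.2948, 0.0213]
tool_rot: [-0.032, 0.999, 0.0, -0.0]
force: [-3.8, -0.5, 1.8]
finger_gap: 0.351
gripper_force: 1.9
```

Call:
move_arm:
  increments:
    - [[0.3,-0.01,0,0,0],[0.3,-0.03,-0.01,0.02,0],[0.3,-0.01,-0.04,0.03,-8.5],[0.3,0,-0.045,0.01,-8.5],[0.3,0.02,-0.03,0,-8.5],[0.3,0.04,-0.02,0,-8.5],[0.3,0.04,0,0,-8.5],[0.3,0.04,0,0,-8.5]]

```text
t: 14.85
tcp_pos: [0.5513, -0.4405, 0.0807]
tool_rot: [0.405, 0.914, 0.0, 0.001]
force: [-0.7, -0.4, 0.7]
finger_gap: 0.35
gripper_force: 0.0
```

Call:
move_arm:
  increments:
    - [[0.3,0.02,0.01,0,-8.5],[0.3,0,0,0,-8.5],[0.3,0,0,0,-8.5],[0.3,0,0,0,-8.5],[0.3,0,0,0,-5.5],[0.3,0,0,0,0]]

```text
t: 15.45
tcp_pos: [0.5701, -0.429, 0.0803]
tool_rot: [0.687, 0.726, 0.0, 0.0]
force: [-0.5, -0.5, 0.1]
finger_gap: 0.351
gripper_force: 0.0
```

Run:
```python
from fr import *
s=manip.sense();m=R.from_quat(s['tool_rot']).as_matrix();print(s['tcp_pos'],np.degrees(np.arctan2(m[1,1],m[0,1])))
d=cam("wrist","w6")
```

```text
[ 0.57013825 -0.42902035  0.08032449] 3.1860795476244252
```

View pics/w6.png

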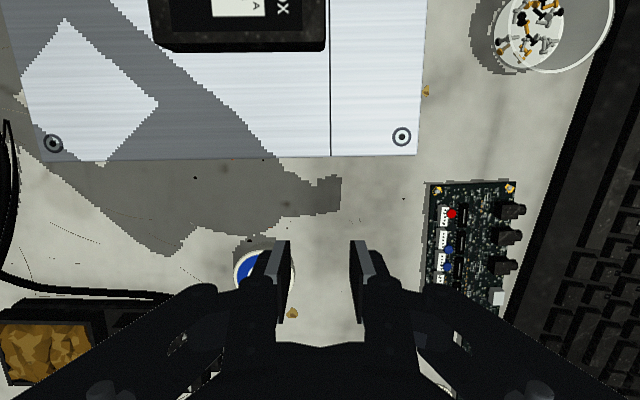

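The line is at u≈330 and the box's front edge at u≈325, almost directly under the camera. Now the sub-pixel measurement.

```bash
cat > meas.py <<'E'
from h import *
def meas(vb,vl,u0=300,u1=350,save=None):
    d=cam("wrist",save);g=cv2.cvtColor(d['img'],cv2.COLOR_RGB2GRAY).astype(float)
    L=[];B=[]
    for v in vl:
        r=g[v,u0:u1];w=np.clip(np.median(r)-r-40,0,None)
        if w.sum()>20:
            k=w.argmax();i=np.arange(max(k-2,0),k+3);L.append((u0+(i*w[i]).sum()/w[i].sum(),v))
    for v in vb:
        r=g[v,u0:u1];k=np.where(r<110)[0]
        # last dark pixel of the box run from the left
        j=np.argmax(r>120);t=(120-r[j-1])/(r[j]-r[j-1]);B.append((u0+j-1+t,v))
    L=np.array([ground(d,u,v,.012) for u,v in L]);
    p=np.polyfit(L[:,1],L[:,0],1);k=abs(L[:,0]-np.polyval(p,L[:,1]))<.0008;p=np.polyfit(L[k,1],L[k,0],1)
    n=np.hypot(1,p[0]);print('line yaw',np.degrees(np.arctan(-p[0])),k.sum(),'x at y=-.292',np.polyval(p,-.292))
    for z in(.039,.012):
        b=np.array([ground(d,u,v,z) for u,v in B]);r=(b[:,0]-np.polyval(p,b[:,1]))/n*1e3
        print('front-line mm z',z,np.round(np.median(r),2),np.round(r[::4],2))
    print('box yaw',np.degrees(np.arctan(-np.polyfit(b[:,1],b[:,0],1)[0])))
    return d
E
python3 - <<'E'
from meas import *
meas(range(2,38),range(60,152))
E
```

```text
line yaw 4.308089983306939 92 x at y=-.292 0.5689975849137446
front-line mm z 0.039 -2.92 [-2.8  -2.84 -2.86 -2.88 -2.91 -2.93 -2.96 -2.97 -3.  ]
front-line mm z 0.012 -2.27 [-2.14 -2.18 -2.21 -2.23 -2.26 -2.28 -2.32 -2.34 -2.37]
box yaw 3.59161563905455
```

Still 2.9 mm short. Going back behind the box by the reverse path and creeping it forward.

Call:
move_arm:
  increments:
    - [[0.3,0,0,0,5.5],[0.3,0,0,0,8.5],[0.3,0,0,0,8.5],[0.3,0,0,0,8.5],[0.3,-0.02,-0.01,0,8.5]]

```text
t: 16.05
tcp_pos: [0.5522, -0.4382, 0.0808]
tool_rot: [0.396, 0.918, 0.0, 0.001]
force: [-0.7, -0.5, -0.0]
finger_gap: 0.351
gripper_force: 0.0
```

Call:
move_arm:
  increments:
    - [[0.3,-0.04,0,0,8.5],[0.3,-0.04,0,0,8.5],[0.3,-0.04,0.02,0,8.5],[0.3,-0.02,0.03,0,8.5],[0.3,0,0.045,-0.01,8.5],[0.3,0.01,0.04,-0.03,8.5],[0.3,0.015,0.01,-0.02,0],[0.3,0.015,0,0,0]]

```text
t: 16.85
tcp_pos: [0.4491, -0.2927, 0.0195]
tool_rot: [-0.034, 0.999, 0.001, -0.001]
force: [0.3, -0.3, -0.3]
finger_gap: 0.35
gripper_force: 0.0
```

Call:
move_arm:
  increments:
    - [[0.3,0.005,0,0,0],[0.3,0.002,0,0,0],[0.3,0.001,0,0,0],[0.3,0,0,0,0],[0.3,0,0,0,0]]

```text
t: 17.35
tcp_pos: [0.4574, -0.2952, 0.0215]
tool_rot: [-0.032, 0.999, 0.0, -0.0]
force: [0.4, 0.3, 0.1]
finger_gap: 0.351
gripper_force: 0.0
```

Call:
move_arm:
  increments:
    - [[0.3,0.001,0,0,0],[0.3,0.001,0,0,0],[0.3,0.001,0,0,0],[0.3,0.0005,0,0,0],[0.3,0,0,0,0]]

```text
t: 17.85
tcp_pos: [0.4607, -0.2948, 0.0214]
tool_rot: [-0.032, 0.999, 0.0, -0.001]
force: [-4.4, -0.7, 3.5]
finger_gap: 0.35
gripper_force: 2.3
```

Call:
move_arm:
  increments:
    - [[0.3,0.0005,0,0,0],[0.3,0.0005,0,0,0],[0.3,0.0005,0,0,0],[0.3,0,0,0,0]]

```text
t: 18.25
tcp_pos: [0.4628, -0.2946, 0.0212]
tool_rot: [-0.032, 0.999, 0.0, -0.0]
force: [-3.6, 0.3, 3.1]
finger_gap: 0.35
gripper_force: 2.2
```

Call:
move_arm:
  increments:
    - [[0.3,-0.01,0,0,0],[0.3,-0.03,-0.01,0.02,0],[0.3,-0.01,-0.04,0.03,-8.5],[0.3,0,-0.045,0.01,-8.5],[0.3,0.02,-0.03,0,-8.5],[0.3,0.04,-0.02,0,-8.5],[0.3,0.04,0,0,-8.5],[0.3,0.04,0,0,-8.5]]

```text
t: 19.05
tcp_pos: [0.5548, -0.4409, 0.0806]
tool_rot: [0.405, 0.914, -0.0, 0.002]
force: [0.3, 0.2, -0.4]
finger_gap: 0.348
gripper_force: 0.0
```

Call:
move_arm:
  increments:
    - [[0.3,0.016,0.01,0,-8.5],[0.3,0,0,0,-8.5],[0.3,0,0,0,-8.5],[0.3,0,0,0,-8.5],[0.3,0,0,0,-5.5],[0.3,0,0,0,0],[0.3,0,0,0,0]]

```text
t: 19.75
tcp_pos: [0.5694, -0.4293, 0.0805]
tool_rot: [0.687, 0.727, 0.0, 0.0]
force: [-0.8, -0.7, -0.3]
finger_gap: 0.348
gripper_force: 0.0
```

Run:
```python
from meas import *
d=meas(range(2,38),range(60,152),save="w7")
print(np.round(d['c2w'][:3,3],4),d['cx'])
marks("wrist",("box_front","scribed_line"))
d=cam("top");marks("top",("box_front","scribed_line","clamp_ball","clamp_shaft","fence","converter_box"))
cv2.imwrite("pics/t7c.png",np.vstack([cv2.resize(d['img'][150:270,270:375,::-1],None,fx=4,fy=3,interpolation=cv2.INTER_CUBIC),cv2.resize(cv2.imread("pics/w7.png")[0:60,250:390],(420,180))]))
```

```text
line yaw 4.330153652495435 92 x at y=-.292 0.5689463416050895
front-line mm z 0.039 0.51 [0.57 0.55 0.54 0.52 0.51 0.51 0.49 0.34 0.33]
front-line mm z 0.012 1.77 [1.84 1.82 1.81 1.79 1.78 1.77 1.75 1.58 1.57]
box yaw 3.442146681716715
[ 0.5659 -0.3588  0.2222] 319.6422861445335
scribed_line [0.569, -0.3063, 0.0089] 0.78
box_front [0.5652, -0.2873, 0.0136] 0.61
scribed_line [0.5676, -0.3039, 0.0129] 0.94
clamp_ball [0.5473, -0.2791, 0.1832] 0.61
clamp_shaft [0.6119, -0.2724, 0.0668] 0.9
converter_box [0.519, -0.2917, 0.0131] 0.75
```

View pics/t7c.png

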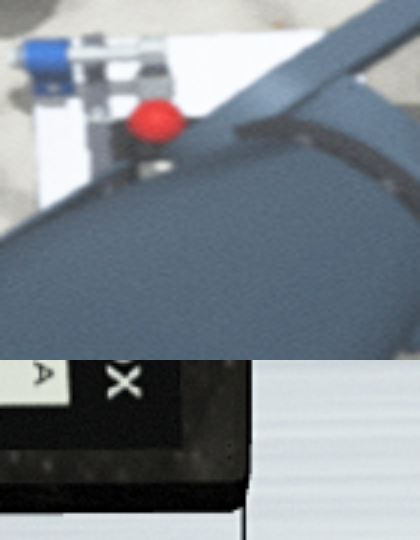

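The crop shows the box's far edge practically on the line. The black line may be merging with the box edge, so I'll check the pixel profile.

Run:
```python
import cv2,numpy as np
g=cv2.imread("pics/w7.png",0);g6=cv2.imread("pics/w6.png",0)
for v in(5,15,25,33,40,47,55,80,120): print(v,g[v,322:342].tolist(), g6[v,316:338].tolist())
```

```text
5 [31, 27, 29, 32, 32, 32, 33, 33, 29, 31, 0, 25, 237, 229, 222, 220, 224, 220, 222, 220] [28, 31, 34, 36, 33, 33, 33, 31, 0, 79, 234, 240, 147, 14, 216, 228, 221, 221, 219, 219, 219, 219]
15 [33, 35, 36, 31, 35, 36, 33, 30, 30, 31, 0, 22, 233, 224, 220, 218, 220, 219, 220, 220] [34, 34, 33, 34, 29, 35, 32, 32, 0, 62, 234, 241, 148, 18, 170, 225, 223, 222, 218, 219, 219, 221]
25 [40, 41, 39, 37, 35, 38, 31, 32, 36, 30, 0, 24, 245, 233, 226, 227, 226, 222, 225, 224] [34, 37, 36, 36, 35, 30, 32, 32, 0, 47, 245, 247, 190, 33, 177, 234, 231, 229, 227, 227, 227, 228]
33 [40, 40, 41, 41, 38, 40, 35, 35, 36, 34, 0, 87, 226, 223, 218, 216, 218, 217, 216, 219] [40, 40, 45, 37, 36, 37, 30, 36, 2, 20, 231, 231, 193, 35, 156, 223, 218, 216, 216, 215, 216, 216]
40 [27, 25, 21, 25, 22, 22, 16, 6, 8, 0, 0, 224, 227, 219, 215, 215, 216, 214, 215, 216] [40, 36, 34, 34, 35, 37, 32, 4, 0, 87, 229, 234, 194, 40, 110, 223, 222, 214, 214, 215, 215, 218]
47 [2, 1, 0, 4, 3, 6, 0, 0, 0, 0, 233, 225, 219, 217, 215, 218, 216, 216, 217, 218] [3, 2, 6, 10, 7, 12, 2, 0, 14, 227, 225, 223, 216, 49, 106, 223, 220, 218, 218, 213, 216, 218]
55 [222, 223, 222, 223, 223, 222, 223, 235, 150, 19, 229, 230, 224, 220, 222, 224, 224, 220, 224, 223] [222, 223, 222, 220, 224, 222, 223, 221, 223, 222, 223, 227, 245, 61, 109, 231, 228, 224, 223, 222, 222, 224]
80 [220, 219, 221, 219, 219, 219, 222, 230, 199, 35, 171, 226, 222, 220, 219, 218, 221, 219, 221, 223] [221, 222, 222, 222, 220, 221, 220, 223, 220, 221, 222, 226, 244, 100, 52, 233, 227, 221, 220, 222, 221, 223]
120 [223, 224, 221, 223, 222, 223, 224, 226, 245, 62, 110, 229, 226, 221, 223, 223, 223, 221, 223, 222] [224, 224, 222, 225, 224, 225, 225, 224, 226, 223, 225, 226, 239, 163, 23, 220, 233, 225, 225, 223, 224, 223]
```

Edge clean, about +0.5 mm of the line centre — good. Next I'll check flushness from above the gap, without touching anything.

Call:
move_arm:
  increments:
    - [[0.3,-0.03,0,0.01,0],[0.3,-0.04,0.02,0.01,0],[0.3,-0.01,0.03,0,0],[0.3,0,0.025,0,0],[0.3,0,0,0,0],[0.3,0,0,0,0]]

```text
t: 20.85
tcp_pos: [0.4897, -0.3545, 0.1012]
tool_rot: [0.687, 0.727, -0.0, 0.001]
force: [0.1, -1.0, -0.2]
finger_gap: 0.353
gripper_force: 0.0
```

Run:
```python
from h import *
d=cam("wrist","w8")
o=np.array([.4995,-.3065]);a=np.radians(3.5);M=np.array([[np.cos(a),-np.sin(a)],[np.sin(a),np.cos(a)]])
for x in(-10,10,30,50): print(x,px(d,[*(o+M@[x/1e3,.05]),.034]).round(1))
marks("wrist",("clamp_ball","clamp_shaft","converter_box","box_front","fence","scribed_line"))
im=d['img'][:,:,::-1].astype(float);im=(255*(im/255)**.5).astype(np.uint8)
cv2.imwrite("pics/w8c.png",np.hstack([cv2.resize(im,(480,300)) ,cv2.resize(im[60:260,200:400] if 0 else im[:200,150:470],(480,300))]) if 0 else cv2.resize(im[:240,100:520],(798,456),interpolation=cv2.INTER_CUBIC))
```

```text
-10 [321.7  70.2]
10 [353.4  70. ]
30 [385.1  69.9]
50 [416.8  69.7]
clamp_shaft [0.6052, -0.2746, 0.0643] 0.86
converter_box [0.5251, -0.2937, 0.0135] 0.84
box_front [0.5694, -0.2898, 0.0127] 0.62
fence [0.4947, -0.2589, 0.0082] 0.88
scribed_line [0.567, -0.3032, 0.0105] 0.75
```

View pics/w8c.png

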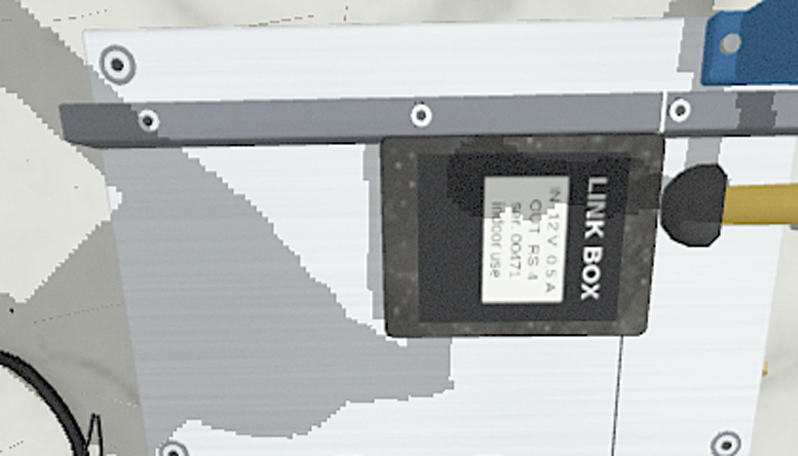

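Flush: there is no gap along the box's fence side (crop v≈137), and its front edge at crop u≈663 coincides with the fence's white line at 663. Next I'll pinch the ball at about (0.550, -0.278, 0.183).

Call:
move_arm:
  increments:
    - [[-0.2,-0.01,-0.01,0.03,8.5],[-0.2,0,0,0.04,8.5],[-0.2,0,0,0.04,8.5],[-0.2,0.01,0.01,0.04,8.5],[-0.2,0.02,0.02,0,8.5],[-0.2,0.02,0.02,0,8.5],[-0.2,0.02,0.02,0,8.5],[-0.2,0,0.016,0,8.5]]

```text
t: 22.0
tcp_pos: [0.5514, -0.2775, 0.2508]
tool_rot: [0.16, 0.987, -0.0, 0.001]
force: [-0.7, 0.3, -0.0]
finger_gap: 0.604
gripper_force: 0.0
```

Call:
move_arm:
  increments:
    - [[-0.2,0,0,0,8.5],[-0.2,0,0,0,8.5],[-0.2,0,0,0,5],[-0.2,0,0,0,0],[-0.2,0,0,0,0]]

```text
t: 22.5
tcp_pos: [0.5491, -0.2784, 0.2506]
tool_rot: [-0.027, 1.0, 0.0, -0.0]
force: [0.2, 0.8, 0.2]
finger_gap: 0.601
gripper_force: 0.0
```

Run:
```python
from h import *
s=manip.sense();m=R.from_quat(s['tool_rot']).as_matrix();print(s['tcp_pos'],np.degrees(np.arctan2(m[1,1],m[0,1])))
for c in("wrist","top","scene"):
    d=cam(c)
    for l in ("clamp_ball",):
        for k in manip.mark_of(l,c)[:1]+manip.spot_in(l,c)[:1]: print(c,np.round(k['xyz'],4),k['confidence'])
    h=cv2.cvtColor(d['img'],cv2.COLOR_RGB2HSV);k=((h[...,0]<8)|(h[...,0]>172))&(h[...,1]>150)&(h[...,2]>90)
    n,_,st,ce=cv2.connectedComponentsWithStats(k.astype(np.uint8))
    p=px(d,[.550,-.2783,.1834]);print('pred',p.round(1),[(st[i,4],ce[i].round(1),st[i,:4]) for i in range(1,n) if st[i,4]>30 and np.hypot(*(ce[i]-p))<60])
```

```text
[ 0.5490708  -0.27838584  0.25059794] 93.05866117415107
wrist [ 0.5467 -0.2774  0.1913] 0.94
wrist [ 0.5437 -0.2773  0.1914] 0.78
pred [318.1 215.1] [(np.int32(958), array([319. , 214.1]), array([302, 197,  35,  35], dtype=int32))]
pred [308.8 189. ] []
scene [ 0.5478 -0.2786  0.1835] 0.93
scene [ 0.5614 -0.2832  0.1304] 0.7
pred [303.  156.3] [(np.int32(400), array([304. , 149.6]), array([276, 129,  42,  37], dtype=int32))]
```

Ball prediction agrees with the wrist image to within 1 px. Descend and pinch.

Call:
move_arm:
  increments:
    - [[-0.2,0.001,0,-0.03,0],[-0.2,0,0,-0.03,0],[-0.2,0,0,-0.02,0],[-0.2,0,0,-0.008,0],[-0.2,0,0,0,0]]
  newtons: 40

```text
t: 23.45
tcp_pos: [0.5496, -0.2779, 0.1616]
tool_rot: [-0.028, 1.0, 0.001, -0.001]
force: [-0.4, 0.7, 1.3]
finger_gap: 0.598
gripper_force: 0.0
```

Call:
move_arm:
  increments:
    - [[1,0,0,0,0],[1,0,0,0,0],[1,0,0,0,0],[1,0,0,0,0],[1,0,0,0,0],[1,0,0,0,0]]
  newtons: 40

```text
t: 24.05
tcp_pos: [0.551, -0.279, 0.1643]
tool_rot: [-0.028, 1.0, -0.001, 0.001]
force: [-1.0, -0.5, 6.6]
finger_gap: 0.274
gripper_force: 39.3
```

Call:
move_arm:
  increments:
    - [[1,-0.0058,-0.0003,-0.003,0],[1,-0.0056,-0.0003,-0.0033,0],[1,-0.0054,-0.0003,-0.0036,0],[1,-0.0052,-0.0003,-0.0039,0],[1,-0.005,-0.0003,-0.0041,0],[1,0,0,0,0]]

```text
t: 24.65
tcp_pos: [0.5248, -0.281, 0.1466]
tool_rot: [-0.028, 1.0, -0.002, 0.002]
force: [1.5, -0.3, 4.7]
finger_gap: 0.274
gripper_force: 40.0
```

```bash
cat > ang.py <<'E'
from h import *
s=manip.sense();p=s['tcp_pos'];print(s['force'],s['finger_gap'],s['gripper_force'])
d=np.array([p[0]-.6078,p[2]+.021-.067]);print('r',np.hypot(*d),'th',np.arctan2(d[1],-d[0]),p)
E
python3 ang.py
python3 - <<'E'
from h import *
cam("scene");marks("scene",["clamp_ball"]);cam("wrist");marks("wrist",["clamp_ball"])
E
```

```text
[ 1.47183319 -0.31473036  4.67607946] 0.27442413374936936 39.96325671672821
r 0.13042700804670157 th 0.8809454379265009 [ 0.52479336 -0.28096047  0.14660369]
clamp_ball [0.5239, -0.28, 0.1669] 0.64
clamp_ball [0.5209, -0.2811, 0.1712] 0.64
```

The ball follows on its arc. Continuing down.

Call:
move_arm:
  increments:
    - [[1,-0.0048,-0.0003,-0.0044,0],[1,-0.0046,-0.0003,-0.0046,0],[1,-0.0044,-0.0003,-0.0048,0],[1,-0.0041,-0.0002,-0.005,0],[1,-0.0038,-0.0002,-0.0052,0],[1,-0.0036,-0.0002,-0.0054,0],[1,-0.0033,-0.0002,-0.0056,0],[1,0,0,0,0]]

```text
t: 25.65
tcp_pos: [0.4957, -0.283, 0.1109]
tool_rot: [-0.028, 1.0, -0.002, 0.002]
force: [-0.1, -1.8, 2.8]
finger_gap: 0.277
gripper_force: 41.9
```

Call:
move_arm:
  increments:
    - [[1,-0.003,-0.0002,-0.0058,0],[1,-0.0027,-0.0002,-0.0059,0],[1,-0.0024,-0.0001,-0.006,0],[1,-0.0021,-0.0001,-0.0061,0],[1,0,0,0,0]]

```text
t: 26.15
tcp_pos: [0.4855, -0.2838, 0.0866]
tool_rot: [-0.028, 1.0, -0.002, 0.002]
force: [0.2, -4.0, 1.9]
finger_gap: 0.276
gripper_force: 43.0
```

```bash
python3 ang.py
```

```text
[ 0.20122699 -4.03563495  1.86830528] 0.27631858264037873 43.00607442855835
r 0.1289149722077228 th 0.3206513024384477 [ 0.48545578 -0.28381641  0.08663203]
```

Call:
move_arm:
  increments:
    - [[1,-0.0009,0.0004,-0.003,0],[1,-0.0009,0.0004,-0.003,0],[1,-0.0008,0.0003,-0.003,0],[1,-0.0003,0,-0.001,0],[1,-0.0003,0,-0.001,0]]

```text
t: 26.65
tcp_pos: [0.4831, -0.284, 0.0767]
tool_rot: [-0.028, 1.0, -0.003, 0.002]
force: [-0.4, -5.2, 8.3]
finger_gap: 0.278
gripper_force: 43.8
```

Call:
move_arm:
  increments:
    - [[1,-0.0002,0,-0.001,0],[1,-0.0002,0,-0.001,0]]

```text
t: 26.85
tcp_pos: [0.4826, -0.2841, 0.0747]
tool_rot: [-0.028, 1.0, -0.003, 0.002]
force: [-1.0, -6.3, 8.7]
finger_gap: 0.28
gripper_force: 43.9
```

Call:
move_arm:
  increments:
    - [[1,-0.0002,0,-0.001,0],[1,-0.0002,0,-0.001,0]]

```text
t: 27.05
tcp_pos: [0.4822, -0.2841, 0.0727]
tool_rot: [-0.028, 1.0, -0.003, 0.002]
force: [-1.3, -5.5, 7.0]
finger_gap: 0.275
gripper_force: 44.0
```

```bash
python3 ang.py
```

```text
[-1.33045247 -5.53201855  6.98579469] 0.27458651006672036 43.9654415845871
r 0.12837225611424238 th 0.2098744658681372 [ 0.48224461 -0.28406693  0.07274471]
```

Call:
move_arm:
  increments:
    - [[1,-0.0002,-0.001,-0.001,0],[1,-0.0002,-0.001,-0.001,0]]

```text
t: 27.25
tcp_pos: [0.4816, -0.2842, 0.0704]
tool_rot: [-0.027, 1.0, -0.001, 0.002]
force: [2.7, 0.2, 6.7]
finger_gap: 0.281
gripper_force: 44.0
```

Call:
move_arm:
  increments:
    - [[1,-0.0002,0,-0.001,0],[1,-0.0002,0,-0.001,0]]

```text
t: 27.45
tcp_pos: [0.4811, -0.2841, 0.0683]
tool_rot: [-0.028, 1.0, -0.001, 0.002]
force: [0.4, -1.0, 6.4]
finger_gap: 0.279
gripper_force: 44.1
```

Call:
move_arm:
  increments:
    - [[1,-0.0002,0,-0.001,0],[1,-0.0002,0,-0.001,0]]

```text
t: 27.65
tcp_pos: [0.4807, -0.2842, 0.0663]
tool_rot: [-0.028, 1.0, -0.002, 0.002]
force: [1.3, -1.6, 7.5]
finger_gap: 0.276
gripper_force: 44.1
```

Call:
move_arm:
  increments:
    - [[1,-0.0002,0,-0.001,0],[1,-0.0002,0,-0.001,0]]

```text
t: 27.85
tcp_pos: [0.4804, -0.2842, 0.0645]
tool_rot: [-0.028, 1.0, -0.002, 0.002]
force: [0.3, 0.4, 9.4]
finger_gap: 0.276
gripper_force: 44.3
```

Call:
move_arm:
  increments:
    - [[1,-0.0001,0,-0.001,0],[1,-0.0001,0,-0.0005,0]]

```text
t: 28.05
tcp_pos: [0.4802, -0.2842, 0.0634]
tool_rot: [-0.028, 1.0, -0.002, 0.002]
force: [0.2, -0.1, 11.2]
finger_gap: 0.275
gripper_force: 44.4
```

Call:
move_arm:
  increments:
    - [[1,-0.0001,0,-0.001,0],[1,-0.0001,0,-0.0005,0]]

```text
t: 28.25
tcp_pos: [0.48, -0.2842, 0.0622]
tool_rot: [-0.028, 1.0, -0.002, 0.002]
force: [-0.2, -0.6, 14.6]
finger_gap: 0.277
gripper_force: 44.8
```

The force slope shows the foot gripping at about 14 N, a bit over. Easing up around 1 mm.

Call:
move_arm:
  increments:
    - [[1,0,0,0.001,0],[1,0.0001,0,0.001,0],[1,0,0,0,0],[1,0,0,0,0]]

```text
t: 28.65
tcp_pos: [0.48, -0.2842, 0.0626]
tool_rot: [-0.028, 1.0, -0.001, 0.002]
force: [4.8, -3.5, 3.8]
finger_gap: 0.281
gripper_force: 44.1
```

```bash
python3 ang.py
```

```text
[ 4.84147756 -3.45787623  3.75735714] 0.2812065362122572 44.09115135669708
r 0.1288611188869689 th 0.12905106687145862 [ 0.48001043 -0.2841633   0.06258354]
```

Call:
move_arm:
  increments:
    - [[1,0,0,0.0005,0],[1,0,0,0,0],[1,0,0,0,0]]

```text
t: 28.95
tcp_pos: [0.48, -0.2841, 0.0627]
tool_rot: [-0.028, 1.0, -0.001, 0.002]
force: [5.0, -2.4, 1.0]
finger_gap: 0.28
gripper_force: 43.9
```

Call:
move_arm:
  increments:
    - [[1,0,0,0.0005,0],[1,0,0,0,0],[1,0,0,0,0]]

```text
t: 29.25
tcp_pos: [0.48, -0.2841, 0.0629]
tool_rot: [-0.028, 1.0, -0.001, 0.002]
force: [6.3, -3.7, -1.4]
finger_gap: 0.281
gripper_force: 43.8
```

Call:
move_arm:
  increments:
    - [[1,0.0008,0,0.0004,0],[1,0,0,0,0],[1,0,0,0,0]]

```text
t: 29.55
tcp_pos: [0.48, -0.2841, 0.063]
tool_rot: [-0.028, 1.0, -0.001, 0.001]
force: [3.1, -4.3, -1.1]
finger_gap: 0.278
gripper_force: 43.8
```

```bash
python3 ang.py
```

```text
[ 3.11760508 -4.29671944 -1.13993732] 0.2782762771987661 43.810272216796875
r 0.12889019340444047 th 0.1324492480370219 [ 0.4800387  -0.28410116  0.06302154]
```

Call:
move_arm:
  increments:
    - [[1,0.0004,-0.0005,-0.0006,0],[1,0,0,0,0],[1,0,0,0,0]]
  newtons: 20

```text
t: 29.85
tcp_pos: [0.48, -0.2841, 0.063]
tool_rot: [-0.028, 1.0, -0.001, 0.0]
force: [3.3, -4.8, 2.3]
finger_gap: 0.273
gripper_force: 44.1
```

Call:
move_arm:
  increments:
    - [[0.3,0,0,0,0],[0,0,0,0,0],[-0.1,0,0,0,0],[-0.1,0,0,0,0],[-0.1,0,0,0,0]]

```text
t: 30.35
tcp_pos: [0.4791, -0.2828, 0.0625]
tool_rot: [-0.028, 1.0, 0.001, -0.001]
force: [-0.3, -0.5, -0.8]
finger_gap: 0.549
gripper_force: 0.0
```

Run:
```python
from h import *
s=manip.sense();print(s['force'],s['tcp_pos'],s['finger_gap'])
cam("scene");marks("scene",["clamp_ball","box_front","scribed_line"])
```

```text
[-0.3003003  -0.53579845 -0.7701262 ] [ 0.47907094 -0.28275848  0.06249505] 0.5493621797732031
clamp_ball [0.4789, -0.2833, 0.0878] 0.88
box_front [0.5641, -0.2861, 0.0107] 0.73
scribed_line [0.5673, -0.3, 0.0102] 0.97
```

Released clean. Rise straight up, back off, and check.

Call:
move_arm:
  increments:
    - [[-0.1,0,0,0.02,0],[-0.1,0,0,0.03,0],[-0.1,0,0,0.04,0],[-0.1,0,0,0.04,0],[-0.1,0,-0.03,0.02,-8.5],[-0.1,0.01,-0.04,0,-8.5],[-0.1,0.02,-0.04,-0.02,-8.5],[-0.1,0.03,-0.03,-0.03,-8.5]]

```text
t: 31.35
tcp_pos: [0.5392, -0.4263, 0.1664]
tool_rot: [0.27, 0.963, -0.002, 0.003]
force: [0.8, -0.4, -0.0]
finger_gap: 0.549
gripper_force: 0.0
```

Call:
move_arm:
  increments:
    - [[-0.1,0.03,-0.005,-0.03,-8.5],[-0.1,0,0,-0.02,-8.5],[-0.1,0,0,-0.02,-8.5],[-0.1,0,0,-0.015,-8.5],[-0.1,0,0,0,-8.5],[-0.1,0,0,0,-8.5],[-0.1,0,0,0,-5],[-0.1,0,0,0,0]]

```text
t: 32.15
tcp_pos: [0.5683, -0.4271, 0.0786]
tool_rot: [0.687, 0.726, 0.0, -0.0]
force: [-0.6, 0.3, 0.2]
finger_gap: 0.552
gripper_force: 0.0
```

Run:
```python
from meas import *
print(manip.sense()['tcp_pos'])
d=meas(range(2,32),range(65,150),save="w9")
g=cv2.cvtColor(d['img'],cv2.COLOR_RGB2GRAY)
for v in(5,25,80,120):print(v,g[v,315:345].tolist())
for c in("top","scene"):
    cam(c);marks(c,["clamp_ball","box_front","converter_box","scribed_line","flux_tub","screw_cup","blue_adapter"])
```

```text
[ 0.56830334 -0.42706948  0.07863018]
line yaw 4.223864239391888 85 x at y=-.292 0.5690507914107775
front-line mm z 0.039 0.27 [0.31 0.3  0.28 0.27 0.26 0.25 0.24 0.24]
front-line mm z 0.012 1.59 [1.64 1.63 1.6  1.6  1.59 1.57 1.56 1.56]
box yaw 3.897634311693411
5 [30, 28, 29, 27, 32, 31, 29, 25, 29, 26, 32, 40, 51, 50, 44, 31, 28, 30, 20, 0, 153, 213, 209, 205, 205, 205, 204, 207, 208, 205]
25 [28, 27, 26, 30, 30, 34, 36, 37, 36, 35, 38, 38, 41, 41, 33, 32, 26, 31, 20, 0, 158, 224, 218, 215, 213, 214, 213, 215, 215, 213]
80 [213, 212, 215, 216, 213, 215, 213, 216, 217, 215, 218, 217, 216, 217, 216, 221, 240, 63, 65, 226, 224, 218, 216, 219, 217, 217, 216, 219, 217, 218]
120 [216, 217, 215, 215, 219, 217, 218, 218, 216, 220, 217, 219, 220, 219, 218, 222, 238, 122, 8, 230, 230, 221, 222, 220, 221, 220, 222, 223, 223, 223]
box_front [0.5699, -0.2876, 0.0114] 0.51
converter_box [0.5202, -0.2918, 0.0115] 0.61
scribed_line [0.5677, -0.3008, 0.0156] 0.75
flux_tub [0.5333, -0.4745, -0.0018] 0.65
screw_cup [0.5324, -0.4739, -0.0011] 0.66
blue_adapter [0.6184, -0.1009, -0.0002] 0.58
clamp_ball [0.4788, -0.2847, 0.0877] 0.91
box_front [0.5669, -0.2879, 0.009] 0.71
converter_box [0.5181, -0.2908, 0.0126] 0.81
scribed_line [0.569, -0.3001, 0.0117] 0.82
flux_tub [0.5301, -0.4786, -0.0022] 0.96
screw_cup [0.5687, -0.302, 0.0093] 0.6
blue_adapter [0.6215, -0.1017, -0.006] 0.49
```

```bash
python3 -c "
from station import manip
print(manip.sign_off())"
```

```text
the job is handed in; nothing more can be done
None
```

I've handed the job in: the box is flush on the fence with its far end about 0.3 mm past the middle of the scribed line. The foot grips it with an estimated 10–11 N (it touched about 14 N before I eased it off), no push I read on the box went over about 8 N, and the robot is clear.

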